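# Seat a lathe tailstock in the fixture

### The arm

A 6-joint arm with a two-finger parallel gripper is mounted at the origin on the work surface. World frame = base frame: x ahead of the robot, y to its left, z up, the work surface at z = 0. Lengths are in mm, angles in rad, forces in N, time in s.
With the tool pointing down it reaches from about 300 to 775 mm from the base axis. Payload 14.6 kg.
Tool frame: the origin (TCP) lies on the centre line of the jaws, within the pads' length; the fingertips stand 11 mm ahead of it and the grasp point (between the pads) lies 8 mm behind it; x points along the fingers, y is the direction in which the jaws open and shut, and the axes are right-handed (so a half turn about x gives the same grasp; the last joint's range is limited). The gripper opens to 94 mm and grips with 3 to 60 N. Pads are 16 mm wide; open, the fingers measure 119 mm over their backs; the gripper's body (75 mm by 177 mm) begins 78 mm behind the grasp point.
Start: joints at [1.119, 0.3, 1.521, -0, 1.321, -0.067], TCP at [206.452, 509.771, 216.446] pointing down, gripper open.
Joint ranges: [-3.03, 3.03], [-0.79, 2.21], [0.23, 2.52], [-1.04, 4.18], [0, 3.07], [-2.55, 2.55]. Speed limits (rad/s): [2.22, 2.22, 2.57, 3.14, 3.14, 3.14].

### API

Orientations are given as [roll, pitch, yaw] about the fixed x, y, z axes, in that order (R = Rz(yaw) Ry(pitch) Rx(roll)).
In Python, from cell import manip gives the robot as it stands.
- The arm moves only by the shell command python3 -m handwheel 'ROWS' [OPENING] [FORCE]. ROWS is JSON, a list of rows, each a list of 2 entries, a list of its own where there are three numbers: the shift along the tool's x, y, z in mm, then the turn about the tool's x in rad. In form: [[[x, y, z], spin], ...]. A call has exactly 10 rows; each row shifts and turns the commanded pose from where the row before left it, along the tool's axes as they then stand; what a row does not reach is not made up. A row lasts 1/8 s, in which the tool goes at most 62.5 mm and 10.7 degrees, less where a joint would pass 70% of its speed; a pose out of reach is approached as far as the arm can. A call with a gripper value outside its range is refused whole. OPENING is the closure in counts, from 0 (fully open) to 255 (shut), set as the call begins (- or left out, the last holds). The fingers move at their own pace and stop on an object; FORCE is the grip in N (left out, the last holds). Time passes only in rows, so rows that do not move let the fingers close, or fill a call up. It gives the time, the measured TCP pose, the force and the opening at its end, in the units of the state.
- manip.read_state(): the state, without advancing time (a new reading comes with each control period).
- manip.camera(name): name is "scene" or "side" or "wrist"; returns a dict with "pixels" (420x560x3 uint8, red, green, blue), "z_map" (420x560 float32, mm along the optical axis (not along the pixel's ray), 0 where there is no reading), "mtx" (3x3 intrinsics, pixels), "xyz" and "orientation" of the camera in the world. Camera axes: x right, y up, looking along -z (the intrinsics and any distortion apply to the point x, -y, -z); pixel columns grow to the right and rows downward; lengths in mm; the calibration is good to about 2 mm. A picture is of the moment at which its call begins.
- manip.sign_off(): hands the job in, once; it reports no verdict.
Trained networks look in the newest picture that a camera, given by its name, has taken for a name from the list of things; names that differ only in an ending like _2 or _b are one class to them, and where a whole thing is asked for, a point or a joint stands for the part that bears it (a point fixed in the world has none). Each returns a list of dicts, best first, with "confidence" (0 to 1); they miss things now and then, are a little off and sometimes report something else, mostly with a low value. They report only what shows in the picture. A call takes as long as a camera call. They do not tell look-alikes from the thing itself.
- manip.cut_out(target, camera): "region" (420x560 bool, what is visible of it) and "centre" ([column, row] in pixels, amid what is visible of it).
The state is a dict: "clock": time; "joints": joint angles; "qd": joint speeds; "effort": joint torques, N m; "eef_pos": TCP position; "eef_rot": TCP orientation; "wrist_force": force on the tool from outside, world axes, zero at the start; "moment": the same for the moment, N m; "finger_gap": finger opening in mm.
Only numpy, scipy, OpenCV 4.12 (cv2) and the standard library are available. Lean on these libraries where they do the work, as an engineer would, in place of code of your own. Each camera call takes 0.05 s, during which the arm holds its last target. There are 200 camera calls.

### The job

On the dark steel fixture plate, first push the small lathe tailstock away from the robot base until its foot lies flat along the long rail at the back of the plate. Then push the sliding jaw along the rail so that it slides the tailstock up against the end stop, and leave it snug there: foot flat on the rail, one end on the stop, the jaw touching its other end. Only push with the fingers: do not lift or tip the tailstock, and leave the other things where they are.

Things in the scene. Friction and masses are not known exactly. Their poses are not given: they have to be found in the camera images.
- fixture: Fixed dark steel plate on the bench, 10 mm thick, spanning x -100..+100 and y -160..+140 mm of its frame, yawed up to 0.3 rad. Origin on its underside, z up, +x away from the robot. On its far side an aluminium rail runs along y: flat inner face at x = +60 mm, 18 mm thick, rising 18 mm above the plate.
- corner (a point): Inner corner where rail and end stop meet, at the plate's top (x +60, y +110, z 10 mm of the fixture's frame). The end stop is an aluminium bar 16 mm thick, 18 mm high above the plate, at the +y end from x = -2 to +60 mm; its inner face looks to -y. Seated, the tailstock's origin is at x +42, y +75 mm of the fixture's frame, axes parallel.
- tailstock: Loose steel lathe tailstock, 0.4-0.65 kg, 52 mm high, askew up to 0.4 rad on the plate between jaw and stop. Foot 36 (x) x 70 (y) x 22 mm high; origin under its centre, z up. On top a round barrel along y, axis 40 mm up, with brass rings, a thin point overhanging the foot 15 mm at +y (clears the stop) and a black handwheel 24 mm across overhanging 10 mm at -y (clears the jaw).
- jaw (a joint): Travel (m) of the sliding jaw along the fixture's +y, towards the end stop; starts between 0 and 0.02, can go to 0.14. Its front face lies at y = -90 mm + this value in the fixture's frame: 0.130 when it clamps the seated tailstock. It slides with about 2.5 N of friction and stays where it is left.
- jaw_face (a point): Centre of the jaw's front face (towards the end stop), 13.5 mm above the plate, at x = +31 mm of the fixture's frame. The jaw is a steel block 54 mm (x) by 26 mm (from this face towards -y), top 26 mm above the plate, with a brass thumb screw 12 mm across, 12 mm high, on its top near the back. Its back face, 26 mm behind this point, is the one to push.
- collar: Bystander: brass ring 28 mm across, 16 mm high, on the plate near its front +y corner. Origin under its centre.
- arbor: Bystander: small steel arbor standing on the plate near its front -y corner, flange 26 mm across, 36 mm high. Origin under its centre.
- loupe: Bystander: black eye loupe, 42 mm across at the top, 36 mm high, on the bench. Origin under its centre.
- oil_bottle: Bystander: amber oil bottle, 34 mm across, 75 mm high, on the bench. Origin under its centre.
- vblock: Bystander: steel V-block 45 by 50 by 40 mm with a slot on top, on the bench. Origin under its centre.
- chuck: Bystander: round steel lathe chuck, 48 mm across, 34 mm high, on the bench. Origin under its centre.
- screwdriver: Bystander: screwdriver 120 mm long lying on the bench along its x. Origin near its middle, on the bench.
Things that resemble listed ones, but are neither listed nor needed, are in the scene too. What is shaped like the tailstock but blue is not meant.

How it is judged:
By the outcome, as a careful person would: the job done as asked, in the order asked, and still so for the second after the job is handed in, with the robot touching nothing.
It also fails if it takes over 45 s, if anything falls off the work surface, if the arm or the gripper's body presses on something with over 40 N, if the wrist force passes 120 N, or if a joint passes its speed limit or range.

## Working session

There is one attempt and no reset: what is moved stays moved. The work goes in short steps, Python scripts to look and compute and a shell command to move; the robot and the scene stay as the last step left them, time stands still between calls to the robot, and variables do not carry over. Pictures are saved under pics/ and viewed, about 8 in all and at most 12, crops included, and the job is handed in when it is done.

```bash
ls; mkdir -p pics
cat > h.py <<'E'
import numpy as np, cv2
from cell import manip
from scipy.spatial.transform import Rotation as R
def cam(n):
    c=manip.camera(n); o=np.array(c["orientation"],float)
    c["R"]=o if o.shape==(3,3) else R.from_euler("xyz",o).as_matrix()
    return c
def cloud(c):
    z=c["z_map"].astype(float); h,w=z.shape; K=np.array(c["mtx"]); u,v=np.meshgrid(np.arange(w),np.arange(h))
    p=np.stack([(u-K[0,2])/K[0,0]*z,-(v-K[1,2])/K[1,1]*z,-z],-1)
    P=p@c["R"].T+np.array(c["xyz"]); P[z<=0]=np.nan
    return P
def save(c,n,crop=None,k=1):
    im=c["pixels"][...,::-1]
    if crop: a,b,cc,d=crop; im=im[b:d,a:cc]
    cv2.imwrite("pics/"+n,cv2.resize(im,None,fx=k,fy=k,interpolation=cv2.INTER_CUBIC))
E
python3 - <<'E'
from h import *
for n in ["scene","side"]:
    c=cam(n); save(c,n+"0.png"); print(n,c["xyz"],c["orientation"],c["mtx"],[k for k in c])
    P=cloud(c)
    for t in ["tailstock","jaw","fixture","collar","arbor","loupe","oil_bottle","vblock","chuck"]:
        for d in manip.cut_out(t,n)[:3]:
            m=d["region"]; print(t,round(d["confidence"],2),np.round(d["centre"]),np.round(np.nanmedian(P[m],0)),m.sum())
print(manip.read_state())
E
```

```text
pics
scene [1148.32423955  549.32542692  901.02654417] [0.73983931 0.00421011 2.32016802] [[437.64419512   0.         279.89555149]
 [  0.         437.64419512 205.7969121 ]
 [  0.           0.           1.        ]] ['pixels', 'z_map', 'mtx', 'xyz', 'orientation', 'R']
tailstock 0.64 [211. 244.] [791. -35.  26.] 633
tailstock 0.62 [308. 165.] [411. -43.  36.] 307
tailstock 0.58 [274. 212.] [604.  21.  38.] 529
jaw 0.63 [244. 199.] [625. -77.  35.] 257
fixture 0.85 [271. 218.] [612.   8.  11.] 5802
collar 0.39 [324. 219.] [520. 114.  24.] 98
arbor 0.49 [260. 176.] [ 517. -119.   20.] 59
oil_bottle 0.72 [179. 152.] [ 630. -360.   39.] 233
vblock 0.66 [212. 138.] [ 510. -340.   24.] 285
chuck 0.53 [409. 261.] [480. 347.  22.] 345
side [-217.7303547  -813.54418983  796.79674218] [ 1.00106882 -0.01697213 -0.754572  ] [[480.24353753   0.         281.63858594]
 [  0.         480.24353753 203.18176584]
 [  0.           0.           1.        ]] ['pixels', 'z_map', 'mtx', 'xyz', 'orientation', 'R']
tailstock 0.88 [251. 254.] [390. -62.  21.] 522
tailstock 0.7 [342. 198.] [775. -51.  22.] 457
[... 495 characters left out ...]
  19.] 176
chuck 0.21 [317. 224.] [610. -94.  30.] 223
{'clock': 1.0, 'joints': array([ 1.11940304e+00,  2.99936317e-01,  1.52100273e+00, -4.65949476e-08,
        1.32072554e+00, -6.66244754e-02]), 'qd': array([-0.00111959, -0.00159393,  0.00042326,  0.00054146, -0.00047519,
        0.00110082]), 'effort': array([-2.85446831e-04, -5.31665111e+01, -3.52923703e+01,  7.07955519e-02,
        2.12313101e-02,  2.69689849e-06]), 'eef_pos': array([206.4471786 , 509.76483422, 216.42449619]), 'eef_rot': array([-1.63679319,  1.5707244 , -2.02156199]), 'wrist_force': array([ 0.59509759, -0.2886074 ,  0.52213248]), 'moment': array([-0.01476085, -0.03510795, -0.00582867]), 'finger_gap': 94.13966880391568}
```

Run:
```python
from h import *
c=cam("scene"); save(c,"s1.png",(140,110,420,300),2.8)
P=cloud(c)
# orthographic top view of both cams, 1px=1mm, x 380..820 (up), y -220..220 (left=+y)
c2=cam("side");top=np.zeros((480,480,3),np.uint8);Z=np.full((480,480),-99.)
for cc in (c,c2):
    Q=cloud(cc).reshape(-1,3);C=cc["pixels"].reshape(-1,3)
    for q,k in zip(Q,C):
        if np.isfinite(q[0]):
            i,j=int(840-q[0]),int(240-q[1])
            if 0<=i<479 and 0<=j<479:
                s=(slice(i,i+2),slice(j,j+2)); 
                if q[2]>Z[i,j]-5: top[s]=k[::-1];Z[s]=q[2]
cv2.imwrite("pics/top.png",top)
```

```text
(no output)
```

View pics/s1.png

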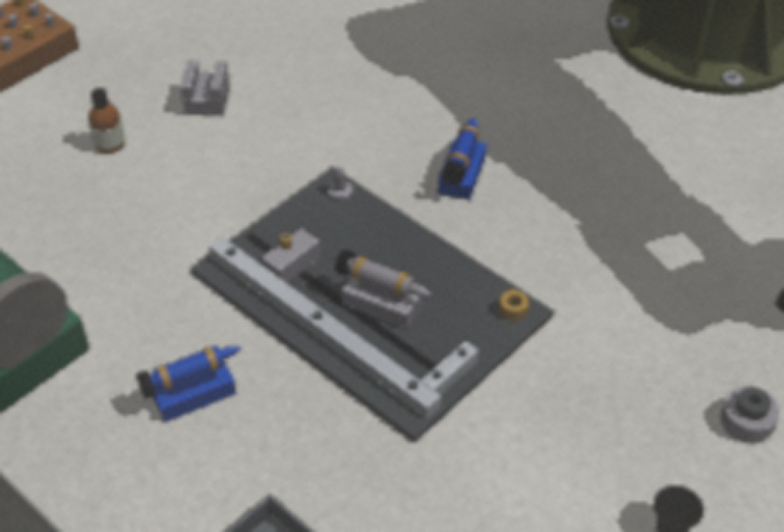

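The picture shows these tailstock candidates in full-frame pixels: the steel one on the plate at (276,212), a blue one at (211,244) and a blue one at (308,165). I choose the steel one on the plate. The jaw is at (244,199) with its brass screw, and the rail is behind it, on the side near the camera. Next I estimate poses from the depth data and plan the move to a look-down spot.

```bash
cat >> h.py <<'E'
def tool():
    s=manip.read_state(); return s,np.array(s["eef_pos"]),R.from_euler("xyz",s["eef_rot"]).as_matrix()
def fix_pose(P,g):
    """fit plate rectangle on points with z near 10 or 28 around guess -> (x,y,yaw)"""
    pass
E
python3 - <<'E'
from h import *
s,p,T=tool(); print("tool axes x,y,z cols\n",T.round(3))
for n in ["scene","side"]:
    c=cam(n);P=cloud(c)
    d=manip.cut_out("fixture",n)[0]; m=d["region"]
    m=cv2.morphologyEx(m.astype(np.uint8),cv2.MORPH_CLOSE,np.ones((25,25)))>0
    Q=P[m]; Q=Q[np.isfinite(Q[:,0])]; pl=Q[(Q[:,2]>4)&(Q[:,2]<34)]
    print(n,cv2.minAreaRect(pl[:,:2].astype(np.float32)), np.histogram(Q[:,2],bins=range(-4,60,4)))
    r=Q[(Q[:,2]>23)&(Q[:,2]<32)&(Q[:,0]>560)]
    print(cv2.minAreaRect(r[:,:2].astype(np.float32)))
    w=manip.camera("wrist") if n=="side" else None
print(w["xyz"],w["orientation"],w["mtx"][0])
d=R.from_euler("xyz",w["orientation"]).as_matrix(); print("wrist cam in tool",T.T@(w["xyz"]-p),(T.T@-d[:,2]).round(3))
E
```

```text
tool axes x,y,z cols
 [[-0.     0.375  0.927]
 [-0.     0.927 -0.375]
 [-1.    -0.    -0.   ]]
scene ((589.7734985351562, -8.308929443359375), (203.13510131835938, 303.0082702636719), 0.005766495130956173) (array([  13,   48,  532, 3113,  734,  157,  161,  464,  475,  159,   86,
         24,   24,   45,   65]), array([-4,  0,  4,  8, 12, 16, 20, 24, 28, 32, 36, 40, 44, 48, 52, 56]))
((623.9806518554688, -8.358718872070312), (91.66889190673828, 289.0993347167969), 0.6854748129844666)
side ((584.468994140625, -9.325332641601562), (202.4258575439453, 303.4654235839844), 0.4348521828651428) (array([  66,  129, 1378, 1408,  193,  159,  189,  371,  155,  109,   40,
         31,   45,   44,   50]), array([-4,  0,  4,  8, 12, 16, 20, 24, 28, 32, 36, 40, 44, 48, 52, 56]))
((613.9142456054688, -8.421035766601562), (103.0755386352539, 290.30828857421875), 0.43718504905700684)
[133.54793158 541.20417002 384.92395069] [-2.70792542e-01 -9.19171996e-05  1.18734041e+00] [344.40614011   0.         277.90908243]
wrist cam in tool [-168.48074196    1.75818193  -79.37093589] [0.964 0.    0.268]
```

View pics/top.png

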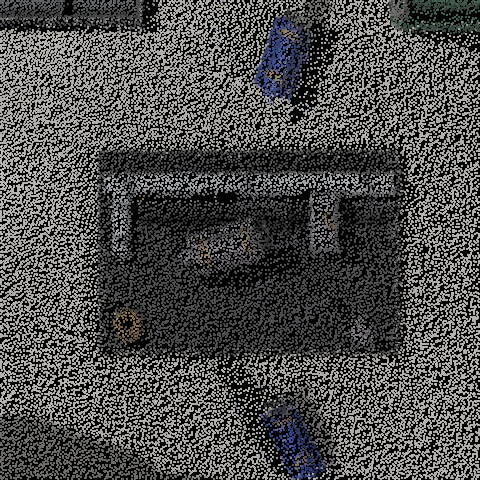

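Top view: the plate is almost square to the world, with its origin near (587, 1). The tailstock is at about (600, 20), yawed about +0.27. The jaw front face is at y≈-70. Next I go to the look-down spot.

```bash
python3 -m handwheel '[[[-20,0,0],-0.18],[[-20,0,0],-0.18],[[0,0,0],-0.0247],[[0,-50,33],0],[[0,-50,33],0],[[0,-50,33],0],[[0,-50,33],0],[[0,-50,33],0],[[0,-50,33],0],[[0,-50,33],0]]' 0; python3 -m handwheel '[[[0,-50,33],0],[[0,-50,33],0],[[0,-50,33],0],[[0,0,0],0],[[0,0,0],0],[[0,0,0],0],[[0,0,0],0],[[0,0,0],0],[[0,0,0],0],[[0,0,0],0]]' 150
python3 - <<'E'
from h import *
s,p,T=tool(); print(s["clock"],p,T.round(3),s["finger_gap"])
c=cam("wrist"); save(c,"w1.png",None,1.4); P=cloud(c)
np.savez("w1.npz",P=P,px=c["pixels"])
for t in ["tailstock","jaw","fixture","collar","arbor"]:
    for d in manip.cut_out(t,"wrist")[:2]:
        m=d["region"]; print(t,round(d["confidence"],2),np.round(d["centre"]),np.round(np.nanmedian(P[m],0)),m.sum())
E
```

```text
clock: 2.6
eef_pos: [438.0, 157.9, 255.6]
eef_rot: [-2.921, 1.57, -2.926]
wrist_force: [0.7, 0.7, 0.7]
finger_gap: 94.1
clock: 3.85
eef_pos: [536.4, 9.8, 256.5]
eef_rot: [-0.312, 1.571, -0.312]
wrist_force: [0.7, 0.1, -0.5]
finger_gap: 38.6
3.85 [536.37370366   9.82061345 256.46602879] [[ 0.  0.  1.]
 [-0.  1. -0.]
 [-1. -0.  0.]] 38.62733217810324
tailstock 0.82 [222.  58.] [401. -48.  45.] 2765
tailstock 0.64 [238. 380.] [802. -45.  48.] 697
jaw 0.7 [204. 248.] [614. -80.  36.] 1112
fixture 0.68 [259. 201.] [566. -11.  11.] 29835
fixture 0.16 [204. 248.] [614. -80.  36.] 1093
collar 0.91 [367. 165.] [515. 115.  26.] 441
arbor 0.67 [165. 159.] [ 511. -116.   18.] 403
```

View pics/w1.png

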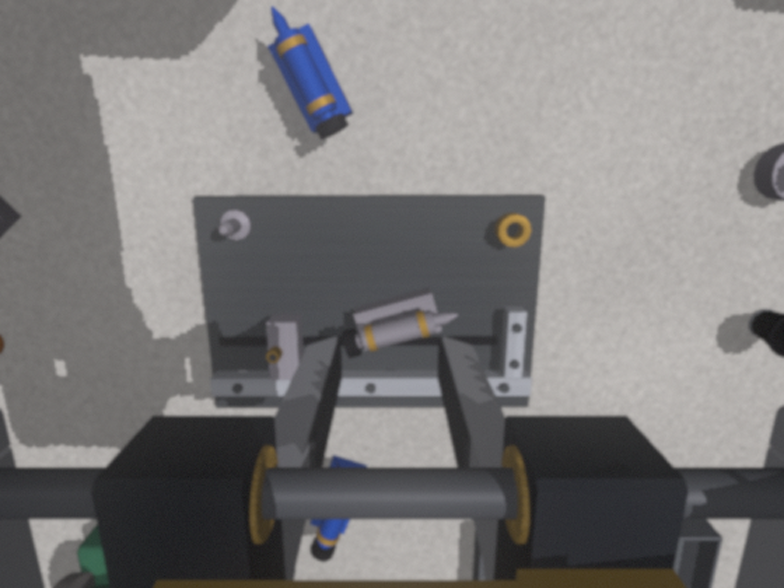

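The wrist view shows the steel tailstock with brass rings at about (282,230) in full pixels. The jaw is at (204,248), the stop at (368,244) and the rail along row 275. The two blue look-alikes are off the plate, so the choice holds. Next I measure.

Run:
```python
from h import *
P=np.load("w1.npz")["P"]; Q=P.reshape(-1,3); Q=Q[np.isfinite(Q[:,0])]
def rect(m,s): 
    q=Q[m]; print(s,len(q),q.min(0).round(1),q.max(0).round(1),np.percentile(q,[2,98],axis=0).round(1).tolist(),[np.round(v,2) for v in cv2.minAreaRect(q[:,:2].astype(np.float32))])
x,y,z=Q.T
rect((z>5)&(z<33)&(x>470)&(x<670)&(abs(y)<200),"plate")
rect((z>24)&(z<32)&(x>638)&(x<680)&(abs(y+10)<180),"rail")
rect((z>24)&(z<32)&(x>575)&(x<680)&(y>100)&(y<140),"stop")
rect((z>32)&(z<40)&(x>570)&(x<680)&(y<-55)&(y>-130),"jaw")
f=(z>25)&(z<36)&(x>560)&(x<640)&(y<75)&(y>-35)
rect(f,"foot top")
# foot front edge: min-x per y bin
q=Q[(z>20)&(x>560)&(x<640)&(y<75)&(y>-35)]
for a in range(-30,70,8):
    w=q[(q[:,1]>=a)&(q[:,1]<a+8)]
    if len(w): print(a+4,len(w),w[:,0].min().round(1),w[np.argmin(w[:,0]),2].round(1))
# rail inner edge per y
q=Q[(z>22)&(z<33)&(x>620)&(x<680)]
for a in range(-150,110,20):
    w=q[(q[:,1]>=a)&(q[:,1]<a+20)]
    if len(w): print("rail",a+10,w[:,0].min().round(1),w[:,0].max().round(1))
```

```text
plate 29026 [ 488.1 -155.8    5. ] [667.2 144.5  33. ] [[491.4, -149.1, 8.8], [660.5, 138.2, 31.0]] [array([577.63,  -5.54]), array([177.99, 300.08]), np.float64(0.28)]
rail 2174 [ 638.5 -150.2   24. ] [667.2 140.   32. ] [[642.9, -146.0, 25.1], [665.5, 135.3, 31.2]] [array([652.84,  -5.11]), array([ 27.43, 290.27]), np.float64(0.31)]
stop 1016 [585.8 100.3  24. ] [665.8 139.4  32. ] [[586.6, 104.5, 25.1], [664.8, 137.5, 31.6]] [array([626.1 , 118.53]), array([80.83, 38.47]), np.float64(2.45)]
jaw 804 [ 592.5 -128.2   32. ] [660.4 -67.5  40. ] [[592.9, -93.2, 32.7], [646.2, -67.8, 38.3]] [array([630.59, -89.86]), array([40.57, 86.87]), np.float64(61.84)]
foot top 663 [568.3 -19.4  25.1] [621.5  55.8  35.9] [[569.9, -16.6, 26.1], [601.8, 53.0, 34.9]] [array([594.91,  18.88]), array([36.71, 69.58]), np.float64(15.75)]
-26 55 594.4 52.4
-18 201 585.8 22.7
-10 191 583.1 23.2
-2 229 581.1 21.3
6 224 578.6 20.9
14 222 576.7 27.4
22 226 574.1 31.8
30 225 572.0 26.3
38 224 569.3 31.1
46 191 568.3 26.0
54 89 578.8 32.6
62 34 579.8 52.6
rail -140 648.7 667.2
rail -120 648.3 667.0
rail -100 648.5 666.1
rail -80 650.7 666.0
rail -60 621.1 630.2
rail -40 648.6 665.3
rail -20 648.0 665.8
rail 0 621.5 665.4
rail 20 647.9 666.1
rail 40 648.1 665.6
rail 60 647.9 665.4
rail 100 647.6 665.4
```

```bash
python3 -m handwheel '[[[40,9,0],0],[[50,0,0],0],[[50,0,0],0],[[50,0,0],0],[[25,0,0],0],[[10,0,0],0],[[5,0,0],0],[[0,0,3],0],[[0,0,0],0],[[0,0,0],0]]'
python3 - <<'E'
from h import *
c=cam("wrist"); save(c,"w2.png",None,1.2); print(tool()[0]["wrist_force"])
E
```

```text
clock: 5.4
eef_pos: [539.7, 18.7, 27.0]
eef_rot: [-0.011, 1.57, -0.011]
wrist_force: [-0.5, -0.6, 0.0]
finger_gap: 38.7
[-0.24632288 -0.12154567 -0.20922695]
```

View pics/w2.png

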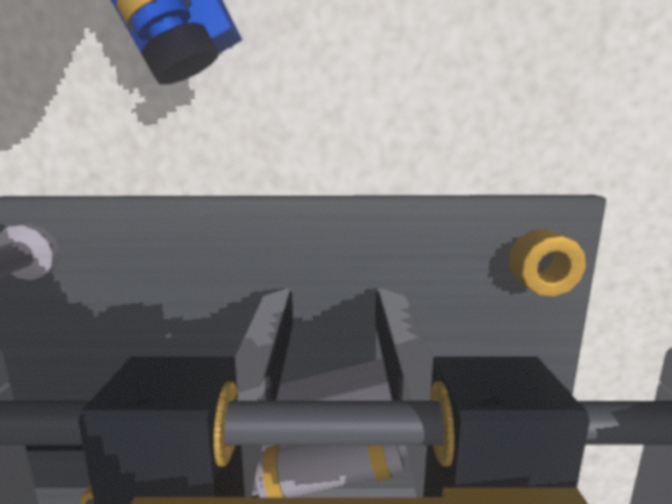

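The fingertips at about (280,300) and (390,300) are behind the foot's near face, which is at (335,375). Now I push.

```bash
python3 -m handwheel '[[[0,0,8],0],[[0,0,5],0],[[0,0,5],0],[[0,0,5],0],[[0,0,5],0],[[0,0,5],0],[[0,0,5],0],[[0,0,5],0],[[0,0,5],0],[[0,0,5],0]]'; python3 -m handwheel '[[[0,0,2],0],[[0,0,2],0],[[0,0,0],0],[[0,0,0],0],[[0,0,0],0],[[0,0,0],0],[[0,0,0],0],[[0,0,0],0],[[0,0,0],0],[[0,0,0],0]]'
python3 - <<'E'
from h import *
s,p,T=tool();print(p,s["wrist_force"])
c=cam("scene"); Q=cloud(c).reshape(-1,3); Q=Q[np.isfinite(Q[:,0])]; save(c,"s2.png",(200,160,360,280),4)
E
```

```text
clock: 6.7
eef_pos: [592.7, 18.7, 26.4]
eef_rot: [-2.617, 1.571, -2.617]
wrist_force: [-2.2, -0.4, -0.3]
finger_gap: 38.5
clock: 7.95
eef_pos: [596.4, 18.7, 26.4]
eef_rot: [-2.827, 1.571, -2.827]
wrist_force: [-0.2, -0.4, 0.2]
finger_gap: 38.9
[596.3972678   18.70914821  26.42932006] [-0.22940343 -0.38688593  0.20494768]
```

View pics/s2.png

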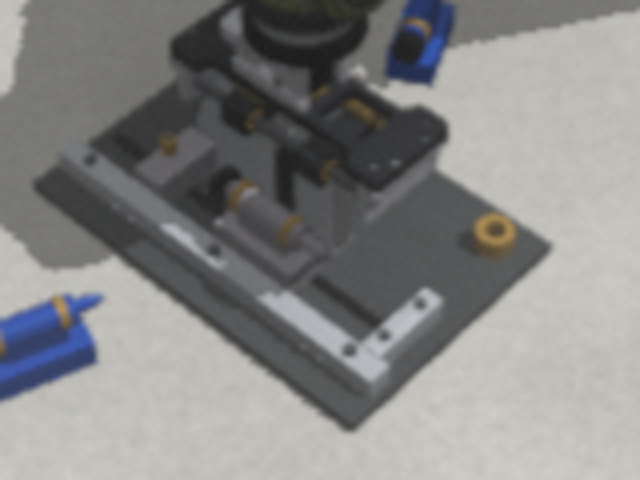

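The tailstock, around (265,225) in the crop, is now parallel to the rail with a few mm of gap left. I continue gently until it makes contact.

```bash
python3 -m handwheel '[[[0,0,2],0],[[0,0,2],0],[[0,0,1],0],[[0,0,1],0],[[0,0,1],0],[[0,0,0],0],[[0,0,0],0],[[0,0,0],0],[[0,0,0],0],[[0,0,0],0]]'
python3 - <<'E'
from h import *
s,p,T=tool();print(p,s["wrist_force"],s["moment"])
E
```

```text
clock: 9.25
eef_pos: [603.3, 18.7, 26.4]
eef_rot: [-2.996, 1.571, -2.996]
wrist_force: [-5.1, -0.4, 1.8]
finger_gap: 38.7
[603.32747916  18.71884727  26.41511478] [-5.05936917 -0.39708511  1.83468513] [-0.02651309  0.8774113  -0.01754433]
```

```bash
python3 -m handwheel '[[[0,0,0.5],0],[[0,0,0.5],0],[[0,0,0],0],[[0,0,0],0],[[0,0,0],0],[[0,0,0],0],[[0,0,0],0],[[0,0,0],0],[[0,0,0],0],[[0,0,0],0]]'
python3 - <<'E'
from h import *
s,p,T=tool();print(p,s["wrist_force"],s["moment"])
E
```

```text
clock: 10.5
eef_pos: [603.4, 18.7, 26.4]
eef_rot: [-3.112, 1.568, -3.112]
wrist_force: [-12.5, -0.7, 6.6]
finger_gap: 38.5
[603.38715359  18.70764686  26.38103476] [-12.47212053  -0.70276128   6.63696408] [-0.0883639   2.33344213  0.05170329]
```

The tailstock is hard against the rail: 12 N with no motion and almost no twist. I back off and go over to behind the jaw.

```bash
python3 -m handwheel '[[[0,0,-15],0],[[0,0,-25],0],[[-40,0,0],0],[[-40,0,0],0],[[0,-35,13],0],[[0,-35,14],0],[[0,-35,14],0],[[0,-36,14],0],[[0,0,0],0],[[0,0,0],0]]';python3 -m handwheel '[[[0,0,0],0],[[0,0,0],0],[[0,0,0],0],[[0,0,0],0],[[0,0,0],0],[[0,0,0],0],[[0,0,0],0],[[0,0,0],0],[[0,0,0],0],[[0,0,0],0]]' 255
python3 - <<'E'
from h import *
s,p,T=tool();print(p,s["finger_gap"],T.round(3))
Q=np.concatenate([cloud(cam(n)).reshape(-1,3) for n in("scene",)]); Q=Q[np.isfinite(Q[:,0])]; x,y,z=Q.T
c=cam("wrist"); save(c,"w3.png",None,1.2)
q=Q[(z>24)&(z<36)&(x>590)&(x<645)&(y>-40)&(y<80)]
print(cv2.minAreaRect(q[:,:2].astype(np.float32)),np.percentile(q,[1,99],axis=0).round(1))
E
```

```text
clock: 11.75
eef_pos: [619.4, -121.8, 106.3]
eef_rot: [0.22, 1.57, 0.22]
wrist_force: [0.6, -0.0, 0.2]
finger_gap: 38.8
clock: 13.0
eef_pos: [619.4, -122.3, 106.5]
eef_rot: [0.032, 1.571, 0.032]
wrist_force: [-1.0, 0.7, 0.6]
finger_gap: 0.0
[ 619.40915507 -122.25956916  106.46867336] 0.034328849948535245 [[ 0.  0.  1.]
 [ 0.  1. -0.]
 [-1.  0.  0.]]
((629.7958374023438, 10.773767471313477), (31.5986385345459, 71.51715850830078), 1.1540333032608032) [[613.8 -23.5  24.9]
 [644.9  46.4  35.5]]
```

View pics/w3.png

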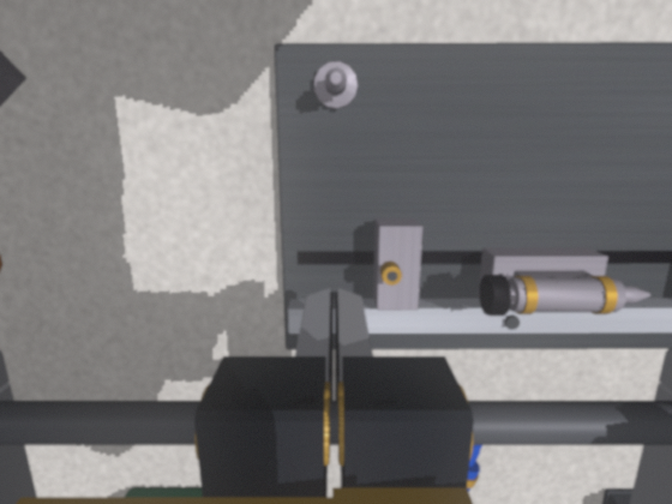

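The view shows the closed fingers at (335,300), behind the jaw at (400,265). The tailstock at (555,285) lies flat along the rail. I descend and push the jaw.

```bash
Z='[0,0,0]'; python3 -m handwheel '[[[40,0,0],0],[[30,0,0],0],[[10,0,0],0],[[0,4,0],0],[[0,4,0],0],[[0,4,0],0],[[0,4,0],0],[[0,4,0],0],[[0,4,0],0],[[0,4,0],0]]'; python3 -m handwheel '[[[0,4,0],0],[[0,4,0],0],[[0,4,0],0],[[0,4,0],0],[[0,4,0],0],[[0,4,0],0],[[0,4,0],0],[[0,4,0],0],[[0,4,0],0],[[0,4,0],0]]';  python3 -m handwheel '[[[0,4,0],0],[[0,4,0],0],[[0,3,0],0],[[0,3,0],0],[[0,3,0],0],[[0,3,0],0],[[0,3,0],0],[[0,3,0],0],[[0,2,0],0],[[0,0,0],0]]'
python3 - <<'E'
from h import *
s,p,T=tool();print(p,s["wrist_force"],s["moment"])
c=cam("scene"); save(c,"s4.png",(200,160,360,280),4)
Q=cloud(c).reshape(-1,3); Q=Q[np.isfinite(Q[:,0])]; x,y,z=Q.T
q=Q[(z>24)&(z<36)&(x>590)&(x<645)&(y>-40)&(y<130)]
print(np.percentile(q,[1,99],axis=0).round(1))
E
```

```text
clock: 14.35
eef_pos: [619.5, -94.1, 26.6]
eef_rot: [-0.471, 1.57, -0.471]
wrist_force: [0.9, -2.8, 2.5]
finger_gap: -0.1
clock: 15.6
eef_pos: [619.3, -54.2, 26.4]
eef_rot: [-2.094, 1.57, -2.094]
wrist_force: [0.0, -4.6, 2.6]
finger_gap: 0.5
clock: 16.85
eef_pos: [619.3, -26.0, 26.4]
eef_rot: [2.322, 1.57, 2.322]
wrist_force: [-0.9, -2.6, 1.4]
finger_gap: 0.3
[619.30900481 -26.03055517  26.4046032 ] [-0.86689368 -2.55302845  1.44622694] [-0.42034963  0.09526839  0.07244399]
[[591.6 -35.2  24.7]
 [644.5 127.8  35.9]]
```

View pics/s4.png

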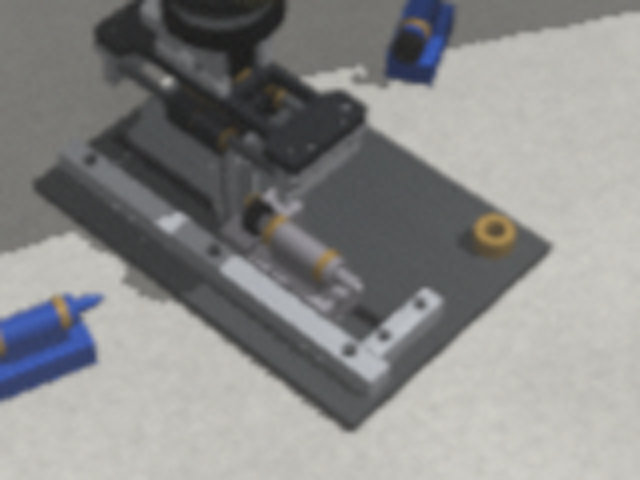

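The tailstock, around (305,255), is sliding flat along the rail in front of the jaw, with about 30 mm to go.

```bash
python3 -m handwheel '[[[0,3,0],0],[[0,3,0],0],[[0,3,0],0],[[0,3,0],0],[[0,3,0],0],[[0,3,0],0],[[0,2,0],0],[[0,2,0],0],[[0,2,0],0],[[0,1,0],0]]'; python3 -m handwheel '[[[0,1,0],0],[[0,1,0],0],[[0,1,0],0],[[0,1,0],0],[[0,0,0],0],[[0,0,0],0],[[0,0,0],0],[[0,0,0],0],[[0,0,0],0],[[0,0,0],0]]'
python3 - <<'E'
from h import *
s,p,T=tool();print(p,s["wrist_force"],s["moment"])
E
```

```text
clock: 18.15
eef_pos: [619.3, -1.3, 26.4]
eef_rot: [-2.731, 1.57, -2.732]
wrist_force: [-2.0, -4.9, 1.9]
finger_gap: 0.3
clock: 19.4
eef_pos: [619.3, 2.7, 26.4]
eef_rot: [2.984, 1.571, 2.984]
wrist_force: [-2.7, -2.8, 1.1]
finger_gap: 0.5
[619.31950204   2.74785268  26.37308583] [-2.66502182 -2.77136289  1.06371866] [-0.62711569  0.39874498  0.05096747]
```

```bash
python3 -m handwheel '[[[0,0.5,0],0],[[0,0.5,0],0],[[0,0.5,0],0],[[0,0.5,0],0],[[0,0,0],0],[[0,0,0],0],[[0,0,0],0],[[0,0,0],0],[[0,0,0],0],[[0,0,0],0]]'; python3 -m handwheel '[[[0,0.5,0],0],[[0,0.5,0],0],[[0,0,0],0],[[0,0,0],0],[[0,0,0],0],[[0,0,0],0],[[0,0,0],0],[[0,0,0],0],[[0,0,0],0],[[0,0,0],0]]'
```

```text
clock: 20.65
eef_pos: [619.3, 4.4, 26.4]
eef_rot: [-1.999, 1.57, -2.0]
wrist_force: [-2.8, -6.2, 0.0]
finger_gap: 0.5
clock: 21.9
eef_pos: [619.3, 4.5, 26.4]
eef_rot: [-1.757, 1.569, -1.758]
wrist_force: [-3.0, -12.7, 1.5]
finger_gap: 0.1
```

It is blocked at y=4.5 with 12.7 N, so it is against the stop. I retract and look from above.

```bash
python3 -m handwheel '[[[0,-3,0],0],[[0,-12,0],0],[[-40,0,0],0],[[-45,0,0],0],[[-45,0,0],0],[[0,30,-35],0],[[0,30,-35],0],[[0,30,-30],0],[[0,0,0],0],[[0,0,0],0]]'
python3 - <<'E'
from h import *
s,p,T=tool();print(p)
c=cam("wrist"); P=cloud(c); save(c,"w5.png",None,1.4)
Q=P.reshape(-1,3); Q=Q[np.isfinite(Q[:,0])]; x,y,z=Q.T
q=Q[(z>24)&(z<36)&(x>600)&(x<645)&(y>42)&(y<112)]; print("foot",cv2.minAreaRect(q[:,:2].astype(np.float32)),np.percentile(q,[1,99],axis=0).round(1))
q=Q[(z>26)&(z<36)&(x>605)&(x<655)&(y>42)&(y<116)]
for a in range(42,116,8):
    w=q[(q[:,1]>=a)&(q[:,1]<a+8)]
    if len(w): print(a+4,w[:,0].min().round(1))
q=Q[(z>32)&(z<40)&(x>590)&(x<610)&(y>0)&(y<60)]; print("jaw",np.percentile(q,[1,99],axis=0).round(1))
q=Q[(z>24)&(z<32)&(x>587)&(x<610)&(y>95)&(y<140)]; print("stop",np.percentile(q,[1,99],axis=0).round(1))
for t in ["collar","arbor"]:
    for d in manip.cut_out(t,"wrist")[:1]: print(t,np.nanmedian(P[d["region"]],0).round(0))
E
```

```text
clock: 23.15
eef_pos: [520.0, 80.4, 156.7]
eef_rot: [0.19, 1.57, 0.19]
wrist_force: [0.2, 0.8, -0.3]
finger_gap: 0.3
[519.96768776  80.3879428  156.70852118]
foot ((615.4898681640625, 61.168052673339844), (43.5509147644043, 11.25936222076416), 61.40208053588867) [[600.2  44.5  24.2]
 [621.2  82.7  35.9]]
46 605.2
54 611.4
86 621.0
118 605.0
jaw [[591.9  19.4  32.2]
 [607.2  44.7  38.2]]
stop [[587.3 114.7  24.8]
 [609.9 130.4  31.9]]
collar [515. 115.  26.]
arbor [ 511. -115.   19.]
```

View pics/w5.png

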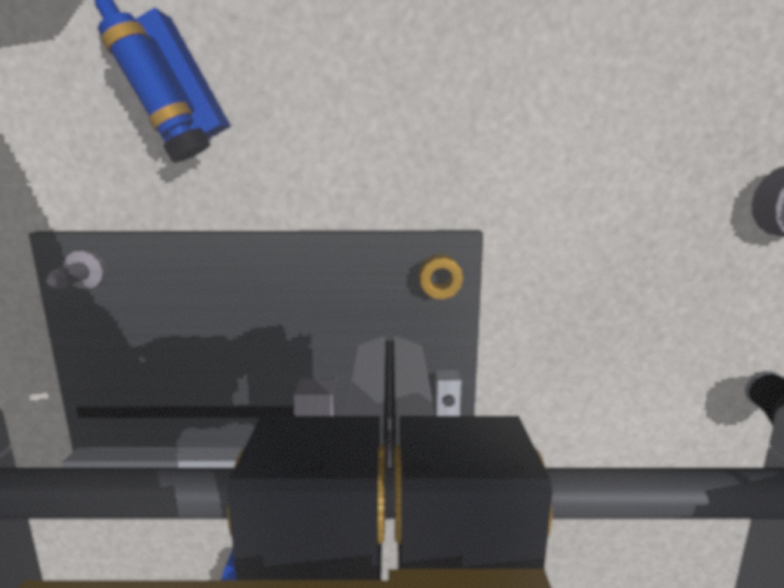

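The fingers hide the tailstock, but the distance from jaw face to stop is 114.7−44.7 = 70.0 mm, exactly the foot length. I move aside to check that it lies flat on the rail.

```bash
python3 -m handwheel '[[[-40,-40,10],0],[[-40,-40,10],0],[[-20,-40,10],0],[[0,-35,0],0],[[0,0,0],0],[[0,0,0],0],[[0,0,0],0],[[0,0,0],0],[[0,0,0],0],[[0,0,0],0]]'
python3 - <<'E'
from h import *
c=cam("wrist"); P=cloud(c); save(c,"w6.png",(270,150,530,330),3)
Q=P.reshape(-1,3); Q=Q[np.isfinite(Q[:,0])]; x,y,z=Q.T
q=Q[(z>26)&(z<36)&(x>605)&(x<655)&(y>42)&(y<116)]
for a in range(46,112,8):
    w=q[(q[:,1]>=a)&(q[:,1]<a+8)]
    if len(w): print(a+4,w[:,0].min().round(1))
t=Q[(z>55)&(x>600)&(x<660)&(y>40)&(y<130)]
print("barrel line",np.polyfit(t[:,1],t[:,0],1),t.max(0))
print(tool()[0]["clock"])
for n in["scene","side"]:
    c2=cam(n)
    Q=cloud(c2).reshape(-1,3); Q=Q[np.isfinite(Q[:,0])]; x,y,z=Q.T
    q=Q[(z>24)&(z<36)&(x>605)&(x<645)&(y>46)&(y<112)]; print(n,cv2.minAreaRect(q[:,:2].astype(np.float32)))
E
```

```text
clock: 24.55
eef_pos: [549.4, -74.1, 256.5]
eef_rot: [3.09, 1.571, 3.09]
wrist_force: [-0.4, -0.3, -0.9]
finger_gap: 0.6
50 611.5
58 612.0
66 611.8
74 611.9
82 611.8
90 611.8
98 611.7
106 611.4
114 605.3
barrel line [-1.43707027e-03  6.28524511e+02] [640.6738562  120.51846898  63.5826147 ]
24.6
scene ((629.5150146484375, 79.09519958496094), (31.915681838989258, 66.60781860351562), 2.447350263595581)
side ((617.18505859375, 78.18867492675781), (21.68943977355957, 63.31592559814453), 2.4818131923675537)
```

View pics/w6.png

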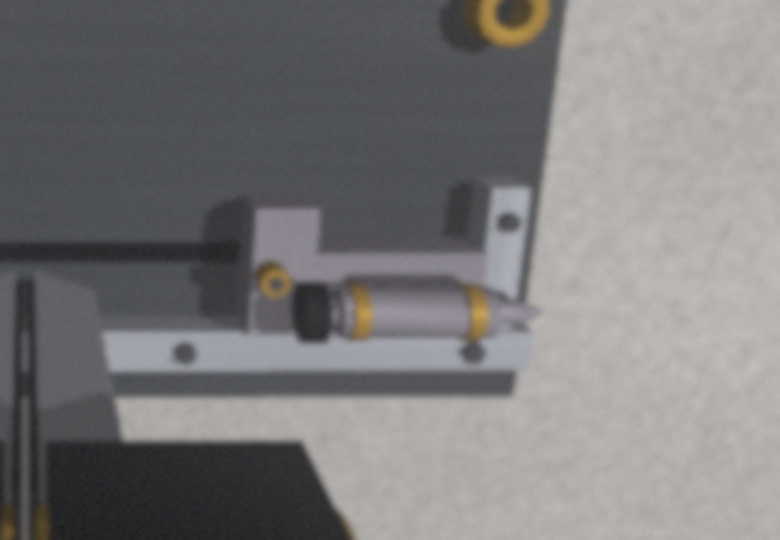

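The tailstock at (400,300) sits between the jaw at (285,270) and the stop at (505,235). Its near foot face is at x≈611.8 all along its length (rail 648 − 36 = 612), so it is flat and snug. I hand the job in.

```bash
python3 -c "
from cell import manip
print(manip.sign_off())"
```

```text
the job is handed in; nothing more can be done
None
```

The tailstock is seated: foot flat on the rail, one end on the end stop, and the jaw touching the other end. I handed the job in at about 25 s of the 45 s allowed, with the robot touching nothing. No verdict came back.

- **Push to the rail:** I used two spread fingers to push the steel tailstock away from the base. It stopped against the rail at about 12 N with almost no twist.
- **Jaw push:** With closed fingers on the jaw's back face, I slid the jaw and tailstock along the rail until they stopped at the end stop, at about 13 N. Then I retracted.

Last checks:
- **Snug fit:** The distance from jaw face to stop measured 70.0 mm, which is the foot's length.
- **Flat on the rail:** The foot's near face was at x = 611.4–612.0 mm along its whole length; rail minus foot width gives 612. The barrel was parallel to the rail within about 0.005 rad.
- **Other things:** Collar and arbor were where they started, to about 1 mm. I did not re-measure those on the bench, but the arm never went down near them.
- **One disagreement:** Rough box fits from the scene and side cameras gave a yaw of about 2.5°. Those views were partly hidden, so I relied on the closer wrist measurement.

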